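# Index the staining turntable one station and lock it again

## Robot

A 6-joint arm with a two-finger parallel gripper is mounted at the origin on the work surface. World frame = base frame: x ahead of the robot, y to its left, z up, the work surface at z = 0. Lengths are in m, angles in rad, forces in N, time in s.
With the tool pointing down it reaches from about 0.35 to 0.95 m from the base axis. Payload 17.4 kg.
Tool frame: the origin (TCP) lies at the very end of the fingers, on their centre line; the grasp point (between the pads) lies 19 mm behind it; x points along the fingers, z is the direction in which the jaws open and shut, and the axes are right-handed (so a half turn about x gives the same grasp; the last joint's range is limited). The gripper opens to 93 mm and grips with 3 to 60 N. Pads are 15 mm wide; open, the fingers measure 128 mm over their backs; the gripper's body (75 mm by 188 mm) begins 65 mm behind the grasp point.
Start: joints at [-1.23, 0.116, 1.442, -0, 1.584, -0.038], TCP at [0.25, -0.627, 0.219] pointing down, gripper open.
Joint ranges: [-2.83, 2.83], [-0.83, 2.19], [0.07, 2.5], [-1.14, 4.28], [0.01, 3], [-2.97, 2.97]. Speed limits (rad/s): [1.89, 1.89, 2.22, 3.14, 3.14, 3.14].

## Interface

Orientations are given as [roll, pitch, yaw] about the fixed x, y, z axes, in that order (R = Rz(yaw) Ry(pitch) Rx(roll)).
In Python, from plant import arm, eyes, job gives the robot as it stands.
- The arm moves only by the tool jog_arm, never from a script. Its argument "steps" is text: rows parted by semicolons, each of 7 numbers parted by spaces: the shift along the tool's x, y, z in mm, then the turn, a rotation vector about the tool's x, y, z in units of 8 degrees (1.0 is 8 degrees), then the closure, from -1 (fully open) to 1 (shut), so that 0 is half open. A call has 1 to 5 rows; each row is the pose to reach, as a shift and turn from the pose commanded when the call began, along the tool's axes at that moment; what a row does not reach only later rows make up. A row lasts 1/10 s, in which the tool goes at most 50 mm and 8.59 degrees, less where a joint would pass 70% of its speed; a pose out of reach is approached as far as the arm can. A call with a gripper value outside its range is refused whole. The fingers move at their own pace and stop on an object; "squeeze" is the grip in N (left out, the last holds). Time passes only in rows, so rows that repeat a pose let the fingers close. It gives the time, the measured TCP pose, the force and the opening at its end, in the units of the state.
- arm.read_state(): the state, without advancing time (a new reading comes with each control period).
- eyes.grab_frame(name): name is "scene" or "side" or "wrist"; returns (picture, depth): 384x512x3 uint8, red, green, blue; 384x512 float32, m along the optical axis (not along the pixel's ray), 0 where there is no reading.
- eyes.camera_info(name): a dict with "vertical_fov" (degrees; the focal length in pixels is half the picture's height over the tangent of half this angle, whatever the lens; pixels are square), "cx", "cy" (the principal point, pixels), "rvec" (rotation vector, rad) and "tvec" (3), from world to camera coordinates, as OpenCV has them. Camera axes: x right, y down, z forward; pixel columns grow to the right and rows downward; lengths in m; the calibration is good to about 2 mm. A picture is of the moment at which its call begins: read the wrist's pose just before it. camera_info takes no time and is no camera call; for the wrist camera it gives the pose at the moment of the call.
- job.finish_job(): hands the job in, once; it reports no verdict.
The state is a dict: "t": time; "joint_positions": joint angles; "qvel": joint speeds; "joint_efforts": joint torques, N m; "position": TCP position; "orientation": TCP orientation; "ft_force": force on the tool from outside, world axes, zero at the start; "wrist_torque": the same for the moment, N m; "grip_width": opening from 0.0 (shut) to 1.0 (fully open).
Only numpy, scipy, OpenCV 4.12 (cv2) and the standard library are available. Lean on these libraries where they do the work, as an engineer would, in place of code of your own. Each camera call takes 0.05 s, during which the arm holds its last target.

## Task

The staining turntable is locked by its black knob. Pull the knob out and turn it about a quarter turn so that it stays out when you let go, then push the turntable round by one station so that the square staining jar comes to the front place next to the knob, and finally turn the knob back and push it fully home, so that the table is locked with the jar at the front. Keep the jar and the vials standing in their places, disturb nothing else on the bench, and let go.

Things in the scene. Friction and masses are not known exactly. Their poses are not given: they have to be found in the camera images.
- stand: Grey metal stand of the turntable, fixed to the bench: round plinth of 244 mm diameter with a bracket at its front that carries the lock knob. Origin on the bench in the middle of the plinth, on the turntable's upright axis; its -x axis points to the front (the knob's side), +z up.
- front_spot (a point): The front place: a point fixed to the stand, on the turntable plate's top (42 mm above the bench), 70 mm in front of the turntable's axis, where the jar must come to stand. The aluminium turntable has 276 mm diameter; six places every 60 degrees at 70 mm radius, one of them here, hold a jar or vial between strips 9 mm high.
- turntable (a joint): Turning angle of the turntable (rad), 0 at the start, positive anticlockwise seen from above. Worn detents about every 60 degrees (1.05 rad) draw it in from up to about 25 degrees away with about 0.2 N m, but may stop it up to 1.5 degrees off. Pushing it over takes some 3 N at a post.
- post_left (a point): Top centre of one of six upright steel push posts on the turntable: 12 mm diameter, 46 mm tall above the plate, at 108 mm radius, midway between the places. This one stands to the left (+y of the stand) at the start and turns with the table. The places just behind post_left and post_right (farther from the knob) are empty.
- post_right (a point): The same on the post that stands to the right (-y of the stand) at the start.
- jar_centre (a point): Centre (half-way up) of the square staining jar, clear glass with slides inside and a flat lid: 36 x 36 x 53 mm, lid 41 x 41 x 7 mm, about 160 g, standing loose on the plate. At the start it stands in the place next to the front one, on either the left or the right side.
- vial_a_centre (a point): Centre of a round vial with black cap, 36 mm diameter, 58 mm tall, loose on the plate, beside the front place opposite to the jar. z up.
- vial_b_centre (a point): The same, a vial at the front place at the start.
- vial_c_centre (a point): The same, a vial at the back place.
- knob_grip (a point): Point on the axis of the black T-shaped lock knob, in its bar: 44 mm long (x axis), 13 mm thick (y axis: pinch across this), 30 mm tall. The bar reaches 12 mm beyond this point along z and 18 mm below it. Its z axis is the knob's axis, pointing outwards, leaning 35 degrees from vertical to the stand's front (-x). About it the bar starts up to 0.5 rad off the stand's front plane.
- collar_top (a point): Centre of the top face of the steel collar below the knob, 34 mm diameter, fixed, with a slot across it; 23.5 mm below knob_grip along the knob's axis when the knob is home. z along the knob's axis, x along the slot. The knob's bar lies along the slot when home.
- plunger (a joint): How far the knob is pulled out along its axis (m): 0 fully home (table locked), stops at 0.017. Beyond 0.013 it can be turned; from 0.011 on the table is free. A weak spring (280 N/m) and 2 N friction: let go in line with the slot, it slips back part of the way only; it must be pushed home. Its rounded nose then draws the table into line, which can take 10 to 15 N.
- knob (a joint): Turn of the knob against its slot (rad): 0 in line with the slot, positive anticlockwise seen from outside along the axis; range -1.75 to 1.75, either way will do. It stays out on the collar when turned by 0.6 or more, and drops into the slot within about 0.1 of 0.
- bottle: Bystander: clear glass bottle with black cap, 72 mm diameter, 160 mm tall; origin at its foot.
- flask: Bystander: conical glass flask, 84 mm wide at its foot, 142 mm tall; origin at its foot.
- slide_box: Bystander: grey slide box with white lid, 88 x 63 x 36 mm; origin at its foot.

How it is judged:
On the way, in this order (a step that is already met when the one before it is completed fails the run):
1. the knob is out, turned so that it stays out by itself, and let go (value of joint plunger above 0.011 m and contact force between the fingers and stand below 0.05 N and (value of joint knob above 0.4 rad or value of joint knob below -0.4 rad)), for 0.3 s.
2. the turntable has come round by one station and brought the square jar to the front place, the knob still out (value of joint plunger above 0.011 m and horizontal distance between jar_centre and front_spot below 0.012 m and (value of joint turntable above 0.95 rad or value of joint turntable below -0.95 rad)), for 0.2 s.
At the end, for the whole second after the job is handed in: The knob is pushed in to within 3 mm of fully home, the turntable stands still one station (60 degrees, within 3) from where it began, the square jar stands upright on the plate within 10 mm of the front place, the vials stand upright on the plate, and everything is let go (value of joint plunger below 0.003 m and horizontal distance between jar_centre and front_spot below 0.01 m and (value of joint turntable between 0.99 and 1.1 rad or value of joint turntable between -1.1 and -0.99 rad) and velocity of joint turntable between -0.05 and 0.05 rad/s and angle between each of jar_centre, vial_a_centre, vial_b_centre, vial_c_centre's own z axis and vertical below 0.1 rad and height (world z) of jar_centre below 0.075 m and height (world z) of each of vial_a_centre, vial_b_centre, vial_c_centre below 0.078 m); the robot touches nothing.
It fails at once if the jar or a vial is tipped (angle between any of jar_centre, vial_a_centre, vial_b_centre, vial_c_centre's own z axis and vertical above 0.35 rad).
It fails at once if a vial or the jar is taken out of its place (height (world z) of any of jar_centre, vial_a_centre, vial_b_centre, vial_c_centre above 0.095 m).
It fails at once if the bottle, the flask or the slide box is pushed away by more than 20 mm (distance of any of bottle, flask, slide_box from where it was at the start of the episode above 0.02 m).
It also fails if it takes over 58 s, if anything falls off the work surface, if the arm or the gripper's body presses on something with over 40 N, if the wrist force passes 120 N, or if a joint passes its speed limit or range.

## Working session

There is one attempt and no reset: what is moved stays moved. The work goes in short steps, Python scripts to look and compute and a tool call to move; the robot and the scene stay as the last step left them, time stands still between calls to the robot, and variables do not carry over. Pictures are saved under pics/ and viewed, and the job is handed in when it is done.

Besides the shell and the picture viewer there is one more tool, called after ">>>" as a command line: name --argument value ..., lists and objects as JSON in quotes. jog_arm: Moves the arm, as the interface text tells. Its arguments: {"type":"object","properties":{"steps":{"type":"string"},"squeeze":{"type":"number"}},"required":["steps"]}

```bash
ls; mkdir -p pics
cat > h.py <<'E'
import numpy as np, cv2
from scipy.spatial.transform import Rotation as R
from plant import arm, eyes, job
def cam(n):
    i=eyes.camera_info(n); f=192/np.tan(np.radians(i['vertical_fov'])/2)
    return i,f,R.from_rotvec(np.array(i['rvec']).ravel()).as_matrix(),np.array(i['tvec']).ravel()
def unproj(c,u,v,d):
    i,f,M,t=c; p=np.array([(u-i['cx'])*d/f,(v-i['cy'])*d/f,d]); return M.T@(p-t)
def atz(c,u,v,z):
    i,f,M,t=c; r=M.T@np.array([(u-i['cx'])/f,(v-i['cy'])/f,1]); o=-M.T@t; return o+r*(z-o[2])/r[2]
def proj(c,P):
    i,f,M,t=c; q=M@np.array(P)+t; return q[0]/q[2]*f+i['cx'],q[1]/q[2]*f+i['cy']
E
python3 - <<'E'
from h import *
print(arm.read_state())
for n in ('scene','side','wrist'):
    c=cam(n); print(n,c[0])
    p,d=eyes.grab_frame(n); np.savez(f'{n}0.npz',p=p,d=d,i=c[0])
    cv2.imwrite(f'pics/{n}0.png',cv2.resize(p[:,:,::-1],(768,576),interpolation=cv2.INTER_CUBIC))
E
```

```text
pics
{'t': 0.0, 'joint_positions': array([-1.22980077e+00,  1.16495945e-01,  1.44225296e+00,  2.72610924e-07,
        1.58398892e+00, -3.77978469e-02]), 'qvel': array([-9.34101855e-04, -1.27734273e-03, -8.58913276e-05,  2.47369323e-04,
       -8.27462841e-05, -6.66066479e-04]), 'joint_efforts': array([-1.21418110e-03, -7.21272826e+01, -6.22596002e+01,  7.79315480e-02,
        2.40240677e-02, -4.79614437e-05]), 'position': array([ 0.24954214, -0.62696768,  0.2179061 ]), 'orientation': array([3.10355677, 1.56965116, 1.91155385]), 'ft_force': array([0.11336212, 0.16075087, 0.39419808]), 'wrist_torque': array([-0.02976966, -0.01889861,  0.0112187 ]), 'grip_width': 1.0018983653604998}
scene {'vertical_fov': 45.52213110989885, 'cx': 254.24566531479613, 'cy': 188.3246826999087, 'rvec': array([ 1.63384002,  2.09834485, -0.69871086]), 'tvec': array([ 0.14601128, -0.35590533,  1.60232126])}
side {'vertical_fov': 49.07254028963918, 'cx': 250.19470776629424, 'cy': 186.12593553271435, 'rvec': array([ 0.14191052, -2.79024949,  1.39045504]), 'tvec': array([0.5414866 , 0.14318008, 1.49008843])}
wrist {'vertical_fov': 61.77588119941846, 'cx': 252.09579655038732, 'cy': 189.80641051726727, 'rvec': array([-2.38067519,  1.61376696,  0.24983948]), 'tvec': array([-0.67530008, -0.03487068,  0.39047875])}
```

View pics/scene0.png

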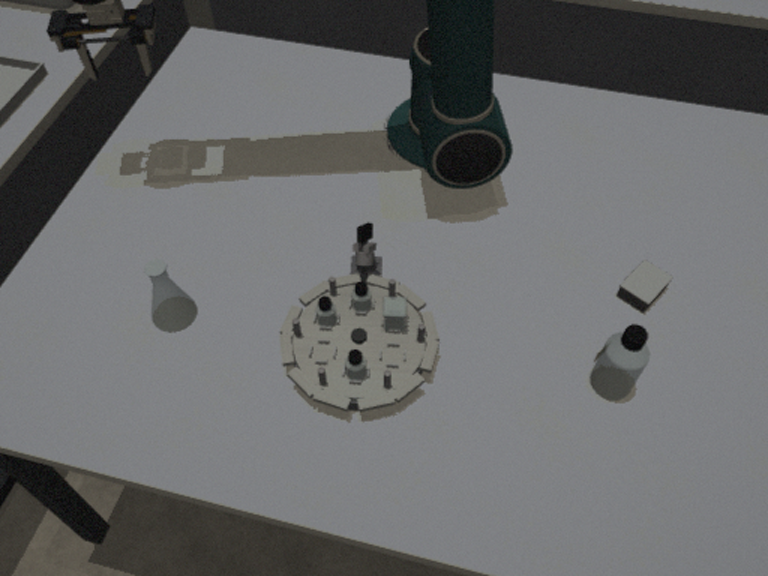

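View pics/side0.png

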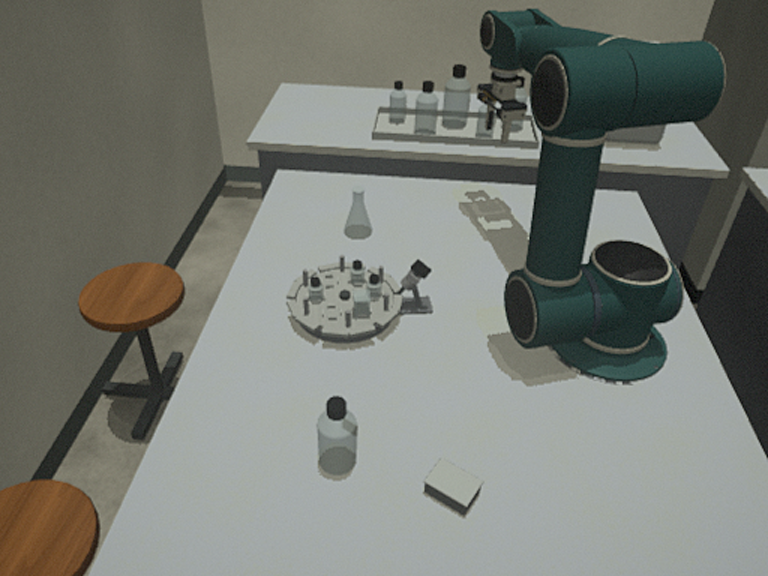

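View pics/wrist0.png

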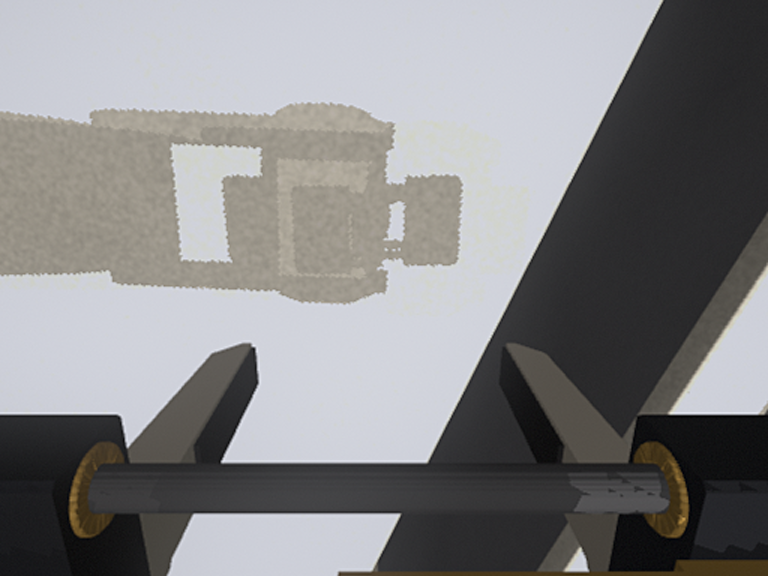

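Run:
```python
from h import *
p=np.load('scene0.npz')['p']; q=np.load('side0.npz')['p']
cv2.imwrite('pics/sc_crop.png',cv2.resize(p[140:285,175:305,::-1],None,fx=4,fy=4,interpolation=cv2.INTER_CUBIC)[:600])
cv2.imwrite('pics/si_crop.png',cv2.resize(q[165:235,180:300,::-1],None,fx=6,fy=6,interpolation=cv2.INTER_CUBIC))
```

```text
(no output)
```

View pics/sc_crop.png

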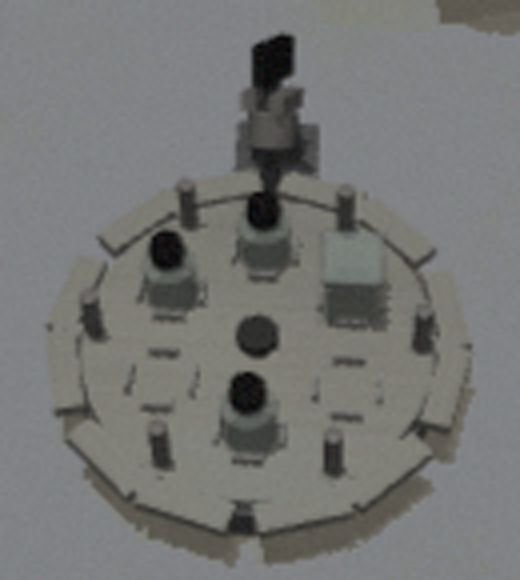

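View pics/si_crop.png

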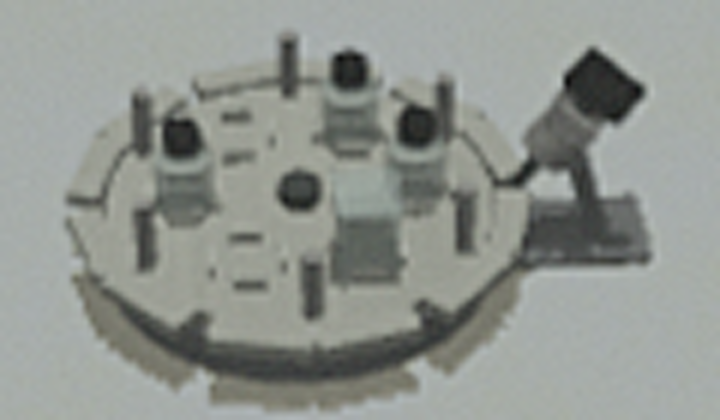

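Run:
```python
from h import *
for n,pts,s,o in (('scene',[(187,185),(345,190),(424,308),(333,433),(158,426),(92,293)],4,(175,140)),('side',[(288,37),(444,78),(464,195),(312,260),(146,212),(141,93)],6,(180,165))):
    c=cam(n); P=np.array([atz(c,(u-.5)/s+o[0],(v-.5)/s+o[1],.088) for u,v in pts])[:,:2]
    m=P.mean(0); a=np.degrees(np.arctan2(*(P-m).T[::-1])); print(n,m,np.linalg.norm(P-m,axis=1).round(4),a.round(1), ((a+30+180-0)%60-30).mean())
    # disc centre, plate depth check
    d=np.load(n+'0.npz')['d']
    # knob depth cloud
    q=np.load(n+'0.npz')['p'].astype(int)
    pp=[]
    r=(145,175,230,255) if n=='scene' else (170,190,270,292)
    for v in range(r[0],r[1]):
        for u in range(r[2],r[3]):
            if q[v,u].max()<50 and d[v,u]>0:
                X=unproj(c,u,v,d[v,u])
                if X[2]>.05: pp.append(X)
    pp=np.array(pp); print(len(pp),pp.mean(0),pp.min(0),pp.max(0)); np.save(n+'_knob.npy',pp)
```

```text
scene [ 0.62488282 -0.03313956] [0.1059 0.1067 0.1072 0.1071 0.1079 0.1062] [-138.5  161.6  101.8   41.1  -18.6  -79.5] -18.703883834260537
123 [ 0.45512292 -0.06902438  0.11890333] [ 0.42560707 -0.08112451  0.05128705] [ 0.47408539 -0.04875981  0.13902657]
side [ 0.62162288 -0.03204651] [0.1093 0.1098 0.1081 0.1086 0.1089 0.1087] [ -78.8 -136.7  159.2  101.1   43.8  -20.2] -18.60328198808375
65 [ 0.4470689  -0.06770973  0.1197668 ] [ 0.42469915 -0.07657131  0.10088699] [ 0.46757353 -0.05972724  0.13970404]
```

```bash
cat >> h.py <<'E'
yaw=np.radians(11.3); C=np.array([.6235,-.0325,0])
sx=np.array([np.cos(yaw),np.sin(yaw),0]); sy=np.array([-np.sin(yaw),np.cos(yaw),0])
az=-np.sin(np.radians(35))*sx+np.cos(np.radians(35))*np.array([0,0,1]); au=np.cross(sy,az) # up-slope dir
# au = sy x az ; frame (au,sy,az)
def tool(s=None):
    s=s or arm.read_state(); return np.array(s['position']),R.from_euler('xyz',s['orientation']).as_matrix()
def delta(p2,R2,s=None):
    p,M=tool(s); d=M.T@(p2-p)*1000; w=R.from_matrix(M.T@R2).as_rotvec(); print('mm',d.round(1),'turn units',np.degrees(w/8).round(2),'|deg|',np.degrees(np.linalg.norm(w)).round(1))
    return d,w
E
python3 - <<'E'
from h import *
print('au',au,'az',az)
F=np.array([au,sy,az])
for n in ('scene','side'):
    k=np.load(n+'_knob.npy'); k=k[k[:,2]>.1]; q=(k-C)@F.T
    print(n,len(q),q.mean(0),np.percentile(q,[3,50,97],axis=0).round(4).tolist())
    m=q[:,:2]-q[:,:2].mean(0); w,v=np.linalg.eigh(m.T@m/len(m)); print(w**.5,v)
p,M=tool(); i,f,Rm,t=cam('wrist'); print('tool',M.round(3)); print('cam in tool pos',M.T@(-Rm.T@t-p),'\naxes(cols)',(M.T@Rm.T).round(3))
E
```

```text
au [0.8032725  0.16050968 0.57357644] az [-0.56245746 -0.11239009  0.81915204]
scene 111 [-0.07165114 -0.00292071  0.19912012] [[-0.0914, -0.0145, 0.1816], [-0.0678, -0.0034, 0.2], [-0.0594, 0.0086, 0.2127]]
[0.00360259 0.01183988] [[-0.52887761 -0.8486981 ]
 [-0.8486981   0.52887761]]
side 65 [-7.86783405e-02  4.38210961e-05  2.01299436e-01] [[-0.0956, -0.0097, 0.186], [-0.0782, -0.0001, 0.2021], [-0.0629, 0.0096, 0.2147]]
[0.00318707 0.01143317] [[-0.40001937 -0.91650669]
 [-0.91650669  0.40001937]]
tool [[-0.     0.929  0.37 ]
 [ 0.001  0.37  -0.929]
 [-1.     0.    -0.001]]
cam in tool pos [-1.64972619e-01  8.55149479e-02  1.09598949e-04] 
axes(cols) [[-0.001 -0.303  0.953]
 [ 0.001 -0.953 -0.303]
 [ 1.     0.     0.002]]
```

```bash
cat >> h.py <<'E'
def toolR(phi,flip=-1):
    b=np.cos(phi)*au+np.sin(phi)*sy; j=np.cross(az,b)
    z=flip*j; x=-az; return np.column_stack([x,np.cross(z,x),z])
E
python3 - <<'E'
from h import *
c=cam('scene'); print('flask',atz(c,175/1.5,318/1.5,0.0)); c=cam('side'); print('flask',atz(c,358/1.5,232/1.5,0.0))
K=C-.077*au+.2015*az; print(K)
delta(K+.08*az,toolR(np.radians(-28)))
print(K+.08*az)
E
```

```text
flask [ 0.64262885 -0.38672646  0.        ]
flask [ 0.63028312 -0.39312116  0.        ]
[ 0.44831284 -0.06750585  0.12089375]
mm [  32.1  346.4 -454.6] turn units [4.65 0.68 4.41] |deg| 51.5
[ 0.40331624 -0.07649706  0.18642591]
```

>>> jog_arm --steps "0 35 -45 0.5 0.1 0.4 0; 0 70 -90 1 0.2 0.9 0; 0 105 -135 1.5 0.2 1.4 0; 0 140 -180 2 0.3 1.9 0; 0 170 -225 2.4 0.3 2.2 0"

```text
t: 0.65
position: [0.3171, -0.3847, 0.2182]
orientation: [1.881, 1.259, 0.347]
ft_force: [0.0, 0.3, 1.5]
grip_width: 0.615
```

```bash
cat > d.py <<'E'
import sys
from h import *
K=C-.077*au+.2015*az
h=float(sys.argv[1]); phi=float(sys.argv[2])
delta(K+h*az,toolR(np.radians(phi)))
E
python3 d.py .08 -28
```

```text
mm [  87.2   79.9 -299.1] turn units [2.24 0.39 2.17] |deg| 25.1
```

>>> jog_arm --steps "10 13 -48 0.5 0.1 0.5 0; 20 26 -96 1 0.2 1 0; 32 40 -144 1.4 0.2 1.4 0; 44 53 -192 1.9 0.3 1.8 0; 56 66 -240 2.24 0.4 2.17 0"

```text
t: 1.15
position: [0.3883, -0.1494, 0.2059]
orientation: [2.072, 0.963, 0.21]
ft_force: [4.0, 8.4, 30.2]
grip_width: 0.5
```

```bash
python3 d.py .08 -28
```

```text
mm [ 33.1 -21.  -66.2] turn units [-0.01 -0.03  0.04] |deg| 0.5
```

>>> jog_arm --steps "17 -10 -33 0 0 0 0; 33 -21 -66 0 0 0 0; 33 -21 -66 0 0 0 0"

```text
t: 1.45
position: [0.424, -0.0832, 0.1848]
orientation: [2.085, 0.978, 0.239]
ft_force: [-1.0, 0.1, -0.5]
grip_width: 0.499
```

Run:
```python
from h import *
c=cam('wrist'); p,d=eyes.grab_frame('wrist'); np.savez('wrist1.npz',p=p,d=d)
print(arm.read_state()['ft_force'],arm.read_state()['joint_positions'])
K=C-.077*au+.2015*az; print(proj(c,K),proj(c,K+.012*az))
cv2.imwrite('pics/wrist1.png',cv2.resize(p[:,:,::-1],(768,576),interpolation=cv2.INTER_CUBIC))
```

```text
[ 0.22782553 -0.05918726  0.33080791] [-0.53706083 -0.82950999  2.28862901  0.42236561  1.26030066  1.26687425]
(np.float64(249.32082007789595), np.float64(222.4212970368699)) (np.float64(249.00314184269834), np.float64(229.1871336926475))
```

View pics/wrist1.png

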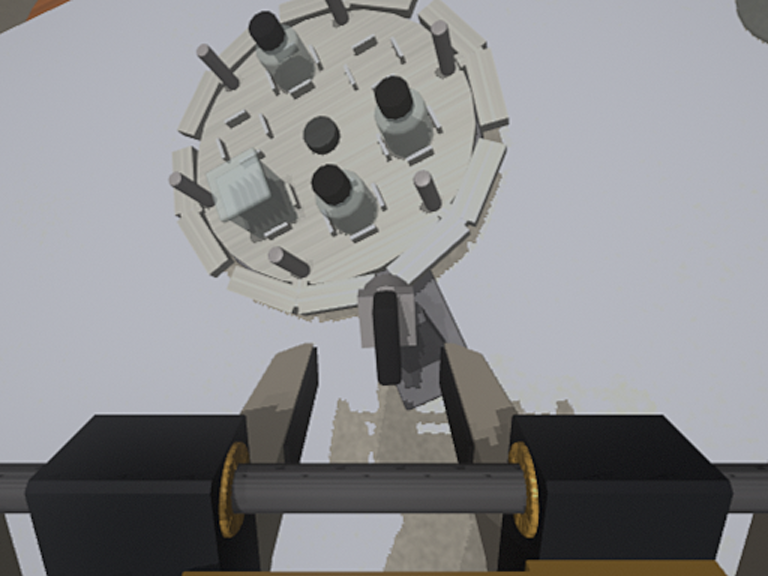

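Run:
```python
from h import *
z=np.load('wrist1.npz'); p,d=z['p'],z['d']; c=cam('wrist')
F=np.array([au,sy,az]); Q=[];U=[]
for v in range(185,262):
    for u in range(238,275):
        if p[v,u].max()<55 and d[v,u]>0:
            q=F@(unproj(c,u,v,d[v,u])-C)
            if q[2]>.17: Q.append(q);U.append((u,v))
Q=np.array(Q);U=np.array(U); print(len(Q),np.percentile(Q,[2,25,50,75,98],axis=0).round(4))
top=Q[Q[:,2]>np.percentile(Q[:,2],98)-.004]
print(len(top)); r=cv2.minAreaRect((top[:,:2]*1000).astype(np.float32)); print(r)
m=top[:,:2]-top[:,:2].mean(0); w,v=np.linalg.eigh(m.T@m/len(m)); print(w**.5*np.sqrt(12),v, top.mean(0))
cv2.imwrite('pics/w1c.png',cv2.resize(p[180:275,210:320,::-1],None,fx=6,fy=6,interpolation=cv2.INTER_CUBIC))
```

```text
985 [[-0.1012 -0.0194  0.1914]
 [-0.0895 -0.0134  0.2118]
 [-0.0777 -0.009   0.2128]
 [-0.0668 -0.0039  0.2134]
 [-0.0617  0.004   0.2144]]
823
((-82.98613739013672, -6.764643669128418), (12.54719352722168, 43.3156852722168), 66.8022689819336)
[0.01217036 0.04266999] [[-0.39428103 -0.91898992]
 [-0.91898992  0.39428103]] [-0.08178297 -0.00725094  0.2129305 ]
```

View pics/w1c.png

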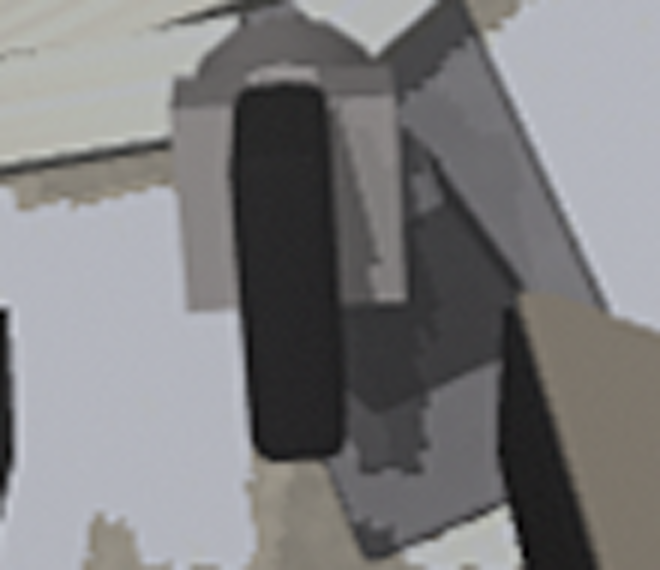

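```bash
cat >> h.py <<'E'
K=C-.0828*au-.0066*sy+.201*az
E
sed -i '/^K=/d' d.py; python3 d.py .04 -23.2;  python3 d.py -.010 -23.2; python3 -c "
from h import *
print(K,K-.01*az)"
```

```text
mm [ 29.9 -19.8   4.4] turn units [-0.54 -0.08  0.18] |deg| 4.6
mm [ 79.8 -18.6   5. ] turn units [-0.54 -0.08  0.18] |deg| 4.6
[ 0.44522833 -0.07485267  0.11715743] [ 0.45085291 -0.07372877  0.10896591]
```

>>> jog_arm --steps "15 -10 2 -0.3 0 0.1 0; 30 -20 4.5 -0.5 -0.1 0.2 0; 30 -20 4.5 -0.5 -0.1 0.2 0"

```text
t: 1.8
position: [0.429, -0.086, 0.1476]
orientation: [1.983, 0.964, 0.192]
ft_force: [-0.1, -0.6, 1.5]
grip_width: 0.502
```

```bash
python3 d.py -.010 -23.2; python3 -c "
from h import *
print(arm.read_state()['joint_positions'])"
```

```text
mm [45.3 -5.4 -6.3] turn units [-0.09  0.03  0.02] |deg| 0.7
[-0.51860278 -0.82915923  2.3528984   0.4162241   1.16662646  1.195913  ]
```

>>> jog_arm --steps "14 -2 -3 -0.1 0 0 0; 28 -5 -6 -0.1 0 0 0; 28 -5 -6 -0.1 0 0 0"

```text
t: 2.1
position: [0.4421, -0.0758, 0.1251]
orientation: [1.97, 0.963, 0.192]
ft_force: [-0.7, 0.7, -0.7]
grip_width: 0.501
```

```bash
python3 d.py -.010 -23.2; python3 -c "
from h import *
print(arm.read_state()['joint_positions'])"
```

```text
mm [18.4 -1.8  0.4] turn units [0.01 0.03 0.01] |deg| 0.3
[-0.4666948  -0.79159001  2.37194705  0.40448729  1.09361244  1.20970735]
```

>>> jog_arm --steps "9 -2 0 0 0 0 0; 18 -2 0 0 0 0 0; 18 -2 0 0 0 0 0.5; 18 -2 0 0 0 0 1; 18 -2 0 0 0 0 1" --squeeze 40

```text
t: 2.6
position: [0.4509, -0.0731, 0.11]
orientation: [1.967, 0.962, 0.191]
ft_force: [-0.3, 0.1, -0.8]
grip_width: 0.292
```

>>> jog_arm --steps "0 0 0 0 0 0 1; 0 0 0 0 0 0 1; 0 0 0 0 0 0 1"

```text
t: 2.9
position: [0.451, -0.0724, 0.1102]
orientation: [1.97, 0.961, 0.194]
ft_force: [-0.3, 7.0, 1.9]
grip_width: 0.137
```

```bash
python3 d.py -.010 -23.2; python3 -c "
from h import *
print(arm.read_state())
p,d=eyes.grab_frame('wrist')
cv2.imwrite('pics/w2.png',cv2.resize(p[:,:,::-1],(768,576),interpolation=cv2.INTER_CUBIC))"
```

```text
mm [ 0.8 -0.5  1.6] turn units [0.02 0.02 0.  ] |deg| 0.2
{'t': 2.9, 'joint_positions': array([-0.44485718, -0.75822318,  2.3806657 ,  0.40568398,  1.04524473,
        1.21094009]), 'qvel': array([-0.00024104, -0.00072058,  0.00132434, -0.00189308,  0.00120644,
       -0.00238417]), 'joint_efforts': array([-3.23209561e+00, -4.38672915e+00, -6.28288722e+01, -2.94378586e-01,
       -2.91308932e+00, -5.30306669e-02]), 'position': array([ 0.45098598, -0.07239737,  0.11022213]), 'orientation': array([1.96970023, 0.96083965, 0.19361145]), 'ft_force': array([-0.25471363,  6.98731356,  1.93586887]), 'wrist_torque': array([ 1.24234444, -0.06368164,  0.7860279 ]), 'grip_width': 0.13728189740595917}
```

View pics/w2.png

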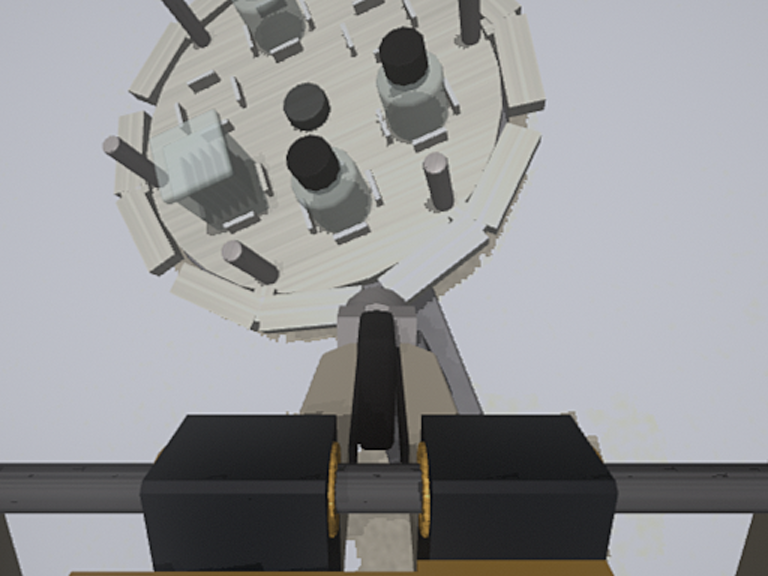

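>>> jog_arm --steps "-5 0 -1 0 0 0 1; -10 0 -1 0 0 0 1; -14 0 -1 0 0 0 1; -16 0 -1 0 0 0 1; -16 0 -1 0 0 0 1"

```text
t: 3.45
position: [0.4419, -0.0737, 0.1234]
orientation: [1.968, 0.961, 0.191]
ft_force: [3.4, 3.0, -1.1]
grip_width: 0.136
```

```bash
python3 d.py -.010 -23.2; python3 -c "
from h import *
s=arm.read_state();print(s['ft_force'],s['ft_force']@az,s['wrist_torque'],s['joint_positions'],s['grip_width'])"
```

```text
mm [16.9 -0.3  2. ] turn units [ 0.02  0.03 -0.  ] |deg| 0.3
[ 3.42689047  3.04768667 -1.08354516] -3.157598125963881 [ 0.48506752 -0.11252228  0.25910421] [-0.46106992 -0.79574413  2.37713408  0.40309633  1.08872736  1.21287746] 0.1355061308035973
```

>>> jog_arm --steps "0 0 0 -0.9 0 0 1; 0 0 0 -1.8 0 0 1; 0 0 0 -2.7 0 0 1; 0 0 0 -3.6 0 0 1; 0 0 0 -4.5 0 0 1"

```text
t: 3.95
position: [0.4419, -0.0732, 0.1232]
orientation: [1.336, 0.961, 0.194]
ft_force: [3.1, 7.8, -0.4]
grip_width: 0.135
```

```bash
python3 d.py .006 14; python3 -c "
from h import *
s=arm.read_state();print(s['ft_force'],s['ft_force']@az,s['wrist_torque'],s['joint_positions'],s['grip_width'])"
```

```text
mm [ 0.6 -1.6  1.9] turn units [-0.09  0.01  0.01] |deg| 0.7
[ 3.07835647  7.83113875 -0.37564241] -2.9192952102709935 [ 1.33183208 -0.22407745  0.81025811] [-0.46054709 -0.79525573  2.37718278  0.4039832   1.08906629  0.57946825] 0.13538899445220726
```

>>> jog_arm --steps "0 0 -1 -0.9 0 0 1; 0 0 -1 -1.8 0 0 1; 0 0 -1 -2.7 0 0 1; 0 0 -1 -3.6 0 0 1; 0 0 -1 -4.5 0 0 1"

```text
t: 4.45
position: [0.4416, -0.0723, 0.1231]
orientation: [0.708, 0.961, 0.194]
ft_force: [2.4, 7.8, -1.0]
grip_width: 0.138
```

>>> jog_arm --steps "0 0 0 -0.6 0 0 1; 0 0 0 -0.6 0 0 1"

```text
t: 4.65
position: [0.4415, -0.0722, 0.1229]
orientation: [0.626, 0.962, 0.194]
ft_force: [1.6, 6.9, -1.9]
grip_width: 0.139
```

```bash
python3 d.py .006 54; python3 -c "
from h import *
s=arm.read_state();print(s['ft_force'],s['ft_force']@az,s['wrist_torque'],s['joint_positions'],s['grip_width'])"
```

```text
mm [ 0.5 -3.1  1.3] turn units [-0.   -0.    0.02] |deg| 0.1
[ 1.58579712  6.93838793 -1.85949927] -3.1949620999131794 [ 1.16562092 -0.21081791  0.80455136] [-0.45818681 -0.7975941   2.37864814  0.40260552  1.08933943 -0.12796764] 0.13858984815144276
```

>>> jog_arm --steps "0 0 0 0 0 0 0.5; 0 0 0 0 0 0 0; 0 0 0 0 0 0 0; 0 0 0 0 0 0 0; 0 0 0 0 0 0 0"

```text
t: 5.15
position: [0.4416, -0.0729, 0.123]
orientation: [0.627, 0.962, 0.191]
ft_force: [0.2, -1.0, -0.7]
grip_width: 0.488
```

```bash
python3 -c "
from h import *
s=arm.read_state();print(s['ft_force'],s['grip_width'])
for n in ('scene','side','wrist'):
    p,d=eyes.grab_frame(n); np.savez(n+'3.npz',p=p,d=d)
    if n=='wrist': cv2.imwrite('pics/w3.png',cv2.resize(p[:,:,::-1],(768,576),interpolation=cv2.INTER_CUBIC))"
```

```text
[ 0.23550095 -0.96693701 -0.69872726] 0.48760601645713136
```

View pics/w3.png

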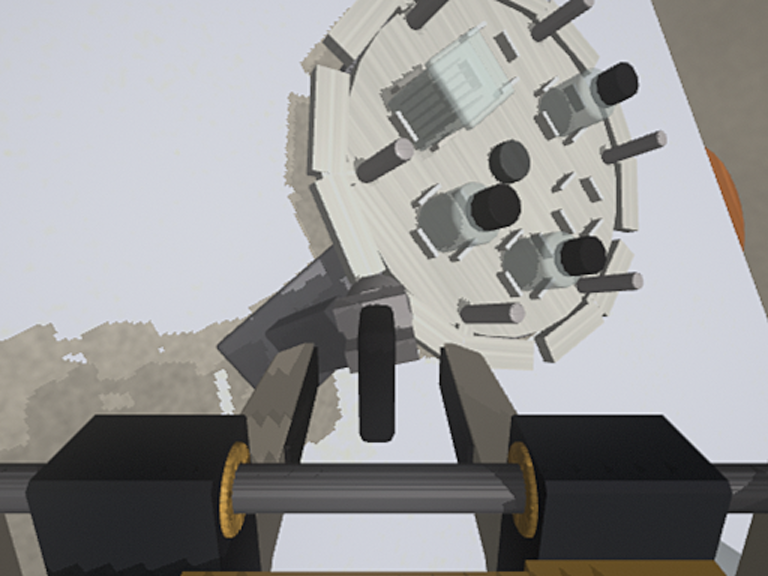

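```bash
cat >> h.py <<'E'
def pushpose(ang,r,z,rot=None):
    a=np.radians(ang); P=C+r*np.array([np.cos(a),np.sin(a),0]); P[2]=z
    a2=np.radians(ang if rot is None else rot)
    y=np.array([np.sin(a2),-np.cos(a2),0]); x=np.array([0,0,-1.]); return P,np.column_stack([x,y,np.cross(x,y)])
E
python3 - <<'E'
from h import *
p,M=tool(); print('world up 1mm in tool',M.T@[0,0,1])
print(pushpose(85,.112,.16)[0]); delta(*pushpose(85,.112,.16))
E
```

```text
world up 1mm in tool [-0.82025808  0.33557008  0.46321636]
[0.63326144 0.07907381 0.16      ]
mm [ 93.7 208.2  95.2] turn units [ 8.47  1.51 -4.38] |deg| 77.2
```

>>> jog_arm --steps "-12 0 0 0 0 0 0; -25 0 0 0 0 0 0; -40 10 15 0 0 0 0; -60 20 32 0 0 0 0"

```text
t: 5.7
position: [0.4385, -0.0762, 0.1943]
orientation: [0.627, 0.962, 0.191]
ft_force: [1.0, 0.9, 0.4]
grip_width: 0.502
```

Run:
```python
from h import *
s=arm.read_state(); print(s['ft_force'],s['joint_positions'])
delta(*pushpose(85,.112,.16))
```

```text
[0.97422854 0.92659912 0.35459817] [-0.47321835 -0.82153105  2.27517967  0.3858636   1.211992   -0.08518063]
mm [154.3 188.3  62.9] turn units [ 8.46  1.51 -4.38] |deg| 77.2
```

>>> jog_arm --steps "8 18 6 0.85 0.15 -0.44 0.5; 20 38 12 1.7 0.3 -0.88 1; 40 57 18 2.55 0.45 -1.3 1; 58 76 25 3.4 0.6 -1.75 1; 75 94 31 4.2 0.75 -2.2 1" --squeeze 20

```text
t: 6.2
position: [0.5357, 0.0025, 0.1787]
orientation: [0.918, 1.237, -0.117]
ft_force: [-0.3, -0.9, 0.4]
grip_width: 0.115
```

Run:
```python
from h import *
delta(*pushpose(85,.112,.16))
```

```text
mm [ 46.5 114.3 -22.6] turn units [ 4.42  0.81 -2.29] |deg| 40.4
```

>>> jog_arm --steps "9 23 -4 0.85 0.15 -0.45 1; 18 46 -9 1.75 0.3 -0.9 1; 28 69 -13 2.65 0.5 -1.35 1; 37 92 -18 3.5 0.65 -1.8 1; 46 114 -23 4.42 0.8 -2.3 1"

```text
t: 6.7
position: [0.6323, 0.0795, 0.1597]
orientation: [-1.103, 1.567, -2.761]
ft_force: [-0.4, -1.2, 0.0]
grip_width: -0.0
```

Run:
```python
from h import *
delta(*pushpose(85,.112,.16))
c=cam('wrist');p,d=eyes.grab_frame('wrist')
cv2.imwrite('pics/w4.png',cv2.resize(p[:,:,::-1],(768,576),interpolation=cv2.INTER_CUBIC))
p,d=eyes.grab_frame('scene')
cv2.imwrite('pics/s4.png',cv2.resize(p[120:290,155:325,::-1],None,fx=3.5,fy=3.5,interpolation=cv2.INTER_CUBIC))
```

```text
mm [-0.3  1.   0.4] turn units [0.   0.01 0.02] |deg| 0.2
```

View pics/w4.png

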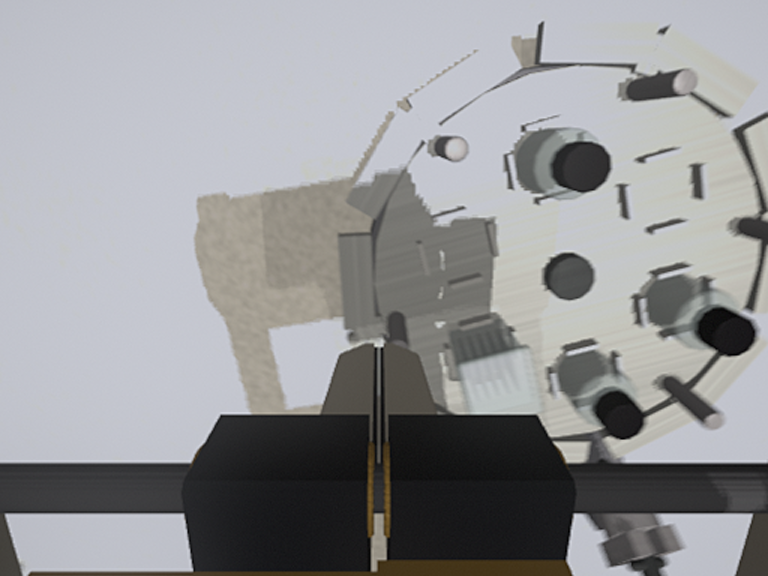

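View pics/s4.png

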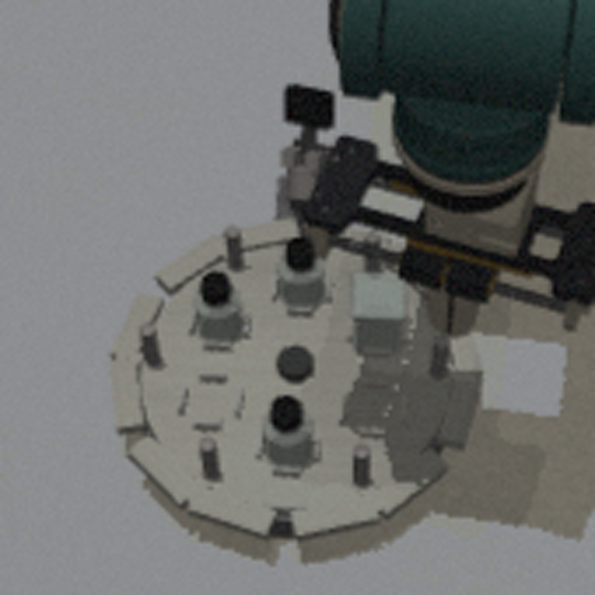

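Run:
```python
from h import *
c=cam('wrist')
for a in (41.3,101.3):
  for z in (.088,.042):
    P=C+.108*np.array([np.cos(np.radians(a)),np.sin(np.radians(a)),0]);P[2]=z; print(a,z,np.array(proj(c,P))*1.5)
p,_=tool(); 
for z in (.16,.088): print('tcp',np.array(proj(c,[*p[:2],z]))*1.5)
```

```text
41.3 0.088 [450.94578566 155.13346735]
41.3 0.042 [438.89600105 150.85327999]
101.3 0.088 [393.96531868 357.27231604]
101.3 0.042 [391.45385207 324.17490889]
tcp [377.87882666 371.13707772]
tcp [377.53363119 304.47695541]
```

>>> jog_arm --steps "40 0 0 0 0 0 1; 75 0 0 0 0 0 1; 97 0 0 0 0 0 1; 97 0 0 0 0 0 1"

```text
t: 7.2
position: [0.6295, 0.078, 0.0597]
orientation: [-1.034, 1.565, -2.686]
ft_force: [-0.1, 0.5, -1.1]
grip_width: 0.002
```

Run:
```python
from h import *
s=arm.read_state(); print(s['ft_force'],s['position'])
for a in (93,105,117,129,141,147,152): print(a,end=' '); delta(*pushpose(a,.112,.063))
```

```text
[-0.06475742  0.4574191  -1.13653637] [0.62947059 0.07798305 0.05970198]
93 mm [ -3.2 -11.9  -0.4] turn units [-0.96  0.02  0.04] |deg| 7.7
105 mm [ -3.1 -34.7   5.2] turn units [-2.46  0.01  0.04] |deg| 19.7
117 mm [ -3.  -55.8  15.3] turn units [-3.96  0.01  0.04] |deg| 31.7
129 mm [ -2.9 -74.3  29.6] turn units [-5.46  0.01  0.04] |deg| 43.7
141 mm [ -2.7 -89.4  47.5] turn units [-6.96  0.    0.04] |deg| 55.7
147 mm [ -2.7 -95.5  57.5] turn units [-7.71 -0.    0.04] |deg| 61.7
152 mm [ -2.6 -99.8  66.3] turn units [-8.34 -0.    0.04] |deg| 66.7
```

>>> jog_arm --steps "-2 -5 -0.5 -0.5 0 0 1; -3 -12 -0.4 -0.95 0 0 1; -3 -18 1 -1.3 0 0 1; -3 -23 2 -1.7 0 0 1; -3 -29 3.5 -2.1 0 0 1"

```text
t: 7.7
position: [0.6028, 0.0775, 0.0682]
orientation: [0.936, 1.568, -0.421]
ft_force: [3.2, 1.7, 0.2]
grip_width: 0.007
```

Run:
```python
from h import *
s=arm.read_state(); print(s['ft_force'],s['position'])
for a in (108,114,120,126,132): print(a,end=' '); delta(*pushpose(a,.112,.063))
```

```text
[3.21122713 1.6819349  0.18621251] [0.60275678 0.07752199 0.06822123]
108 mm [  5.2 -14.3   0.5] turn units [-0.72  0.01 -0.02] |deg| 5.8
114 mm [  5.2 -25.9   2.3] turn units [-1.47  0.01 -0.02] |deg| 11.8
120 mm [  5.1 -37.2   5.2] turn units [-2.22  0.02 -0.02] |deg| 17.8
126 mm [  5.1 -48.2   9.4] turn units [-2.97  0.02 -0.01] |deg| 23.8
132 mm [  5.1 -58.7  14.7] turn units [-3.72  0.02 -0.01] |deg| 29.8
```

>>> jog_arm --steps "1 -6 0 -0.3 0 0 1; 2 -11 0.3 -0.6 0 0 1; 3 -17 1 -0.9 0 0 1; 3 -22 1.5 -1.2 0 0 1; 3 -28 2.7 -1.6 0 0 1"

```text
t: 8.2
position: [0.5761, 0.0687, 0.0654]
orientation: [0.624, 1.567, -0.511]
ft_force: [2.5, 0.6, 0.5]
grip_width: 0.005
```

Run:
```python
from h import *
s=arm.read_state(); print(s['ft_force'],s['position'])
for a in (120,126,132,138,144): print(a,end=' '); delta(*pushpose(a,.112,.063))
```

```text
[2.52071928 0.55369664 0.54793636] [0.57613112 0.06871422 0.06543092]
120 mm [ 2.4 -9.6  0.2] turn units [-0.62  0.02 -0.01] |deg| 5.0
126 mm [  2.4 -21.2   1.8] turn units [-1.37  0.02 -0.01] |deg| 11.0
132 mm [  2.4 -32.6   4.6] turn units [-2.12  0.02 -0.01] |deg| 17.0
138 mm [  2.4 -43.6   8.6] turn units [-2.87  0.02 -0.01] |deg| 23.0
144 mm [  2.4 -54.2  13.8] turn units [-3.62  0.03 -0.01] |deg| 29.0
```

>>> jog_arm --steps "1 -5 0 -0.3 0 0 1; 2 -10 0.2 -0.6 0 0 1; 2 -15 1 -1 0 0 1; 2 -20 1.7 -1.3 0 0 1; 2 -25 2.6 -1.6 0 0 1"

```text
t: 8.7
position: [0.5543, 0.0558, 0.0632]
orientation: [0.296, 1.568, -0.615]
ft_force: [2.3, 0.3, 0.3]
grip_width: 0.005
```

Run:
```python
from h import *
s=arm.read_state(); print(s['ft_force'],s['position'])
for a in (132,138,144,149,153): print(a,end=' '); delta(*pushpose(a,.112,.063))
```

```text
[2.33391043 0.2806995  0.25735555] [0.55428916 0.05580854 0.06324489]
132 mm [ 0.2 -7.6  0.5] turn units [-0.52  0.02 -0.01] |deg| 4.2
138 mm [  0.2 -19.3   2. ] turn units [-1.27  0.02 -0.  ] |deg| 10.2
144 mm [  0.2 -30.7   4.6] turn units [-2.02  0.02 -0.  ] |deg| 16.2
149 mm [  0.2 -39.9   7.8] turn units [-2.65  0.02 -0.  ] |deg| 21.2
153 mm [  0.2 -47.1  10.8] turn units [-3.15  0.02 -0.  ] |deg| 25.2
```

>>> jog_arm --steps "0 -5 0 -0.3 0 0 1; 0 -10 0.6 -0.7 0 0 1; 0 -15 1.2 -1 0 0 1; 0 -20 2 -1.3 0 0 1; 0 -24 3 -1.6 0 0 1"

```text
t: 9.2
position: [0.5369, 0.0387, 0.0631]
orientation: [-0.073, 1.568, -0.761]
ft_force: [-0.3, -0.2, 0.1]
grip_width: 0.007
```

Run:
```python
from h import *
s=arm.read_state(); print(s['ft_force'],s['position'])
for a in (144,149,153): print(a,end=' '); delta(*pushpose(a,.112,.063))
p,d=eyes.grab_frame('scene'); np.savez('s5.npz',p=p,d=d)
cv2.imwrite('pics/s5.png',cv2.resize(p[140:285,175:305,::-1],None,fx=4,fy=4,interpolation=cv2.INTER_CUBIC))
```

```text
[-0.3409545  -0.20582348  0.07992636] [0.53690481 0.03865299 0.06314012]
144 mm [ 0.1 -6.7  0.3] turn units [-0.42  0.02  0.  ] |deg| 3.4
149 mm [  0.1 -16.4   1.3] turn units [-1.05  0.02  0.  ] |deg| 8.4
153 mm [  0.2 -24.1   2.7] turn units [-1.55  0.02  0.  ] |deg| 12.4
```

View pics/s5.png

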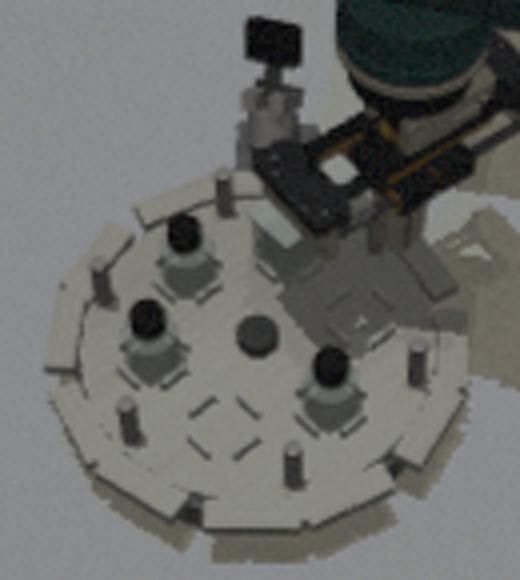

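>>> jog_arm --steps "0 0 0 0 0 0 1; 0 0 0 0 0 0 1; 0 0 0 0 0 0 1; 0 0 0 0 0 0 1"

```text
t: 9.65
position: [0.5365, 0.0391, 0.0611]
orientation: [-1.163, 1.569, -1.853]
ft_force: [-0.0, -0.3, 0.2]
grip_width: 0.006
```

Run:
```python
from h import *
s=arm.read_state(); print(s['ft_force'],s['position'])
p,d=eyes.grab_frame('scene'); np.savez('s5.npz',p=p,d=d)
cv2.imwrite('pics/s6.png',cv2.resize(p[140:285,175:305,::-1],None,fx=4,fy=4,interpolation=cv2.INTER_CUBIC))
```

```text
[-0.04906894 -0.34987598  0.15545769] [0.53645077 0.03907437 0.06106104]
```

View pics/s6.png

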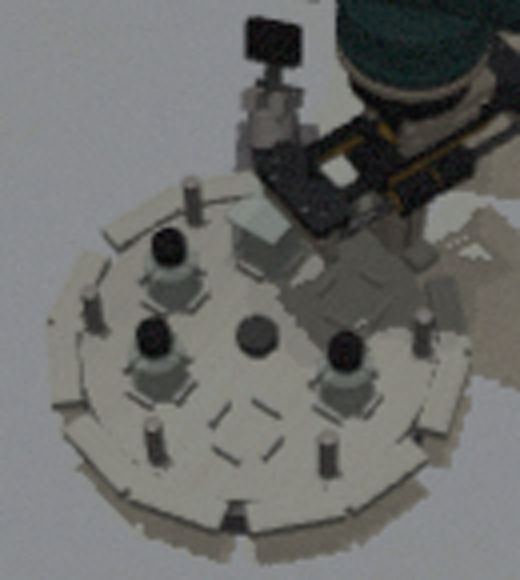

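Run:
```python
from h import *
c=cam('scene')
def A(pts):
    P=np.array([atz(c,(u-.5)/4+175,(v-.5)/4+140,.088) for u,v in pts])[:,:2]-C[:2]; return np.degrees(np.arctan2(P[:,1],P[:,0]))
a=A([(187,185),(424,308),(333,433),(158,426),(92,293)]);b=A([(192,182),(424,314),(327,434),(153,424),(92,289)])
print(a,b,(b-a))
```

```text
[-137.72668722  101.09386487   40.32972065  -18.70043739  -78.86869826] [-139.92285272   98.63295175   38.40349412  -20.46397279  -80.50907971] [-2.19616551 -2.46091312 -1.92622653 -1.76353541 -1.64038145]
```

>>> jog_arm --steps "-40 3 0 0 0 0 1; -80 5 0 0 0 0 1; -130 5 0 0 0 0 1"

```text
t: 10.0
position: [0.5389, 0.0433, 0.1911]
orientation: [-1.886, 1.567, -2.576]
ft_force: [-0.3, -0.6, -0.7]
grip_width: 0.004
```

Run:
```python
from h import *
delta(np.array([.4385,-.0755,.2]),toolR(np.radians(54)))
```

```text
mm [  -8.3 -155.6   -1.9] turn units [-1.79 -3.2   3.04] |deg| 38.1
```

>>> jog_arm --steps "-5 -31 0 -0.36 -0.64 0.6 0.5; -8 -62 -1 -0.72 -1.28 1.2 0; -8 -93 -1 -1.08 -1.92 1.8 0; -8 -124 -2 -1.44 -2.56 2.4 0; -8 -155 -2 -1.79 -3.2 3.04 0"

```text
t: 10.5
position: [0.4433, -0.069, 0.1993]
orientation: [0.636, 0.987, 0.195]
ft_force: [-0.2, -0.4, -0.2]
grip_width: 0.384
```

>>> jog_arm --steps "0 0 0 0 0 0 0"

```text
t: 10.6
position: [0.4419, -0.0724, 0.1986]
orientation: [0.637, 0.988, 0.188]
ft_force: [0.5, 0.6, 0.6]
grip_width: 0.468
```

Run:
```python
from h import *
s=arm.read_state(); print(s['joint_positions'],s['position'])
delta(np.array([.4385,-.0755,.2]),toolR(np.radians(54)))
c=cam('wrist');p,d=eyes.grab_frame('wrist')
cv2.imwrite('pics/w7.png',cv2.resize(p[:,:,::-1],(768,576),interpolation=cv2.INTER_CUBIC))
F=np.array([au,sy,az]); Q=[]
for v in range(150,330):
    for u in range(210,310):
        if p[v,u].max()<60 and d[v,u]>0:
            q=F@(unproj(c,u,v,d[v,u])-C)
            if .19<q[2]<.26 and np.hypot(q[0]+.083,q[1]+.006)<.04: Q.append(q)
Q=np.array(Q); print(len(Q),np.percentile(Q,[2,25,50,75,98],axis=0).round(4))
top=Q[Q[:,2]>np.percentile(Q[:,2],98)-.004]
print(len(top),cv2.minAreaRect((top[:,:2]*1000).astype(np.float32)))
m=top[:,:2]-top[:,:2].mean(0); w,v=np.linalg.eigh(m.T@m/len(m)); print(w**.5*np.sqrt(12),v, top.mean(0), np.degrees(np.arctan2(v[1,1],v[0,1])))
```

```text
[-0.4416574  -0.79950595  2.25093132  0.35195015  1.22170976 -0.03414216] [ 0.44187704 -0.07237545  0.1985975 ]
mm [-3.3 -3.4 -0.5] turn units [-0.12 -0.14  0.15] |deg| 1.9
317 [[-0.0889 -0.0217  0.1993]
 [-0.0798 -0.0113  0.2073]
 [-0.0702  0.0019  0.2144]
 [-0.0669  0.0085  0.2211]
 [-0.0657  0.0123  0.2249]]
80 ((-77.87860870361328, -6.873456954956055), (42.391170501708984, 2.746829032897949), 53.178226470947266)
[0.00251852 0.05590422] [[-0.81016378  0.58620359]
 [ 0.58620359  0.81016378]] [-0.0759498  -0.00441346  0.22348114] 54.11193650754462
```

View pics/w7.png

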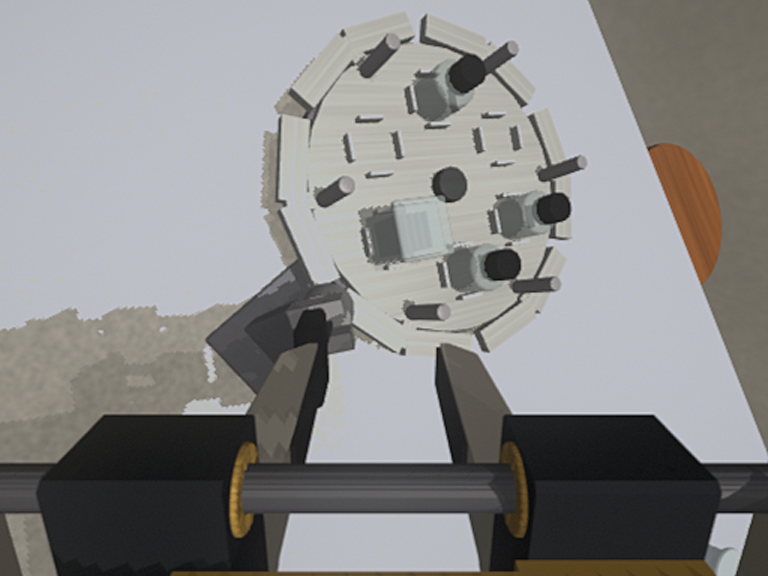

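Run:
```python
from h import *
G=np.array([.4416,-.0727,.1230]); Rt=toolR(np.radians(54))
for h in (.045,.035,.025,0): print(h,end=' '); delta(G+h*az,Rt)
```

```text
0.045 mm [ 17.9 -27.7 -34.8] turn units [-0.13 -0.16  0.16] |deg| 2.1
0.035 mm [ 27.8 -27.4 -34.5] turn units [-0.13 -0.16  0.16] |deg| 2.1
0.025 mm [ 37.8 -27.2 -34.3] turn units [-0.13 -0.16  0.16] |deg| 2.1
0 mm [ 62.8 -26.7 -33.8] turn units [-0.13 -0.16  0.16] |deg| 2.1
```

>>> jog_arm --steps "10 -14 -17 -0.1 -0.1 0.1 -0.3; 22 -27 -34 -0.13 -0.16 0.16 -0.3; 32 -27 -34 -0.13 -0.16 0.16 -0.3; 34 -27 -34 -0.13 -0.16 0.16 -0.3"

```text
t: 11.05
position: [0.4318, -0.0745, 0.1456]
orientation: [0.637, 0.966, 0.212]
ft_force: [-0.2, 0.2, 0.2]
grip_width: 0.649
```

Run:
```python
from h import *
G=np.array([.4416,-.0727,.1230]); Rt=toolR(np.radians(54))
s=arm.read_state(); print(s['joint_positions'],s['position'],s['ft_force'])
delta(G,Rt)
p,d=eyes.grab_frame('wrist')
cv2.imwrite('pics/w8.png',cv2.resize(p[:,:,::-1],(768,576),interpolation=cv2.INTER_CUBIC))
```

```text
[-0.48651487 -0.82729303  2.35465008  0.41020322  1.16016848 -0.13923499] [ 0.43177247 -0.07445899  0.14562859] [-0.1949423   0.19619538  0.17858497]
mm [24.3 -3.1 -3.5] turn units [ 0.02 -0.07 -0.02] |deg| 0.6
```

View pics/w8.png

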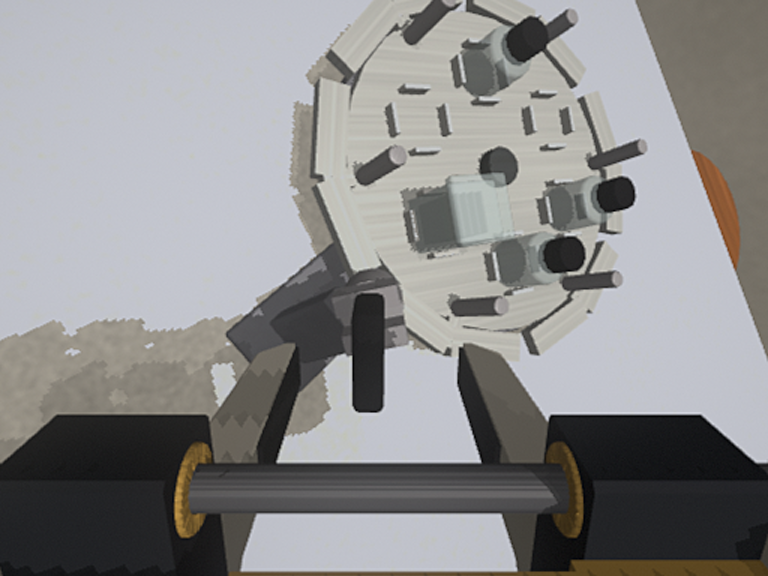

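Bar at (368,350) lies between the open fingers, slightly left of centre; the jar stands at the front place. Go down and grip.

>>> jog_arm --steps "12 -3 -3.5 0 0 0 -0.3; 24 -3 -3.5 0 0 0 0; 24 -3 -3.5 0 0 0 0.5; 24 -3 -3.5 0 0 0 1; 24 -3 -3.5 0 0 0 1" --squeeze 40

```text
t: 11.6
position: [0.4413, -0.0737, 0.1246]
orientation: [0.634, 0.964, 0.209]
ft_force: [-0.3, -0.8, -0.3]
grip_width: 0.357
```

>>> jog_arm --steps "0 0 0 0 0 0 1; 0 0 0 0 0 0 1; 0 0 0 0 0 0 1; 0 0 0 0 0 0 1"

```text
t: 12.0
position: [0.4409, -0.0736, 0.124]
orientation: [0.635, 0.965, 0.21]
ft_force: [-8.7, 1.8, 4.2]
grip_width: 0.142
```

Run:
```python
from h import *
G=np.array([.4416,-.0727,.1230]); Rt=toolR(np.radians(54))
s=arm.read_state(); print(s['joint_positions'],s['ft_force'],s['wrist_torque'])
delta(G,Rt); delta(G,toolR(np.radians(-23.2)))
```

```text
[-0.4694625  -0.7906607   2.37283646  0.41316449  1.10154949 -0.14692113] [-8.68959627  1.8107384   4.22072573] [0.23931186 1.13430323 0.3444033 ]
mm [ 1.3  0.7 -0.3] turn units [ 0.03 -0.06 -0.02] |deg| 0.6
mm [ 1.3  0.7 -0.3] turn units [ 9.68 -0.07  0.02] |deg| 77.4
```

>>> jog_arm --steps "0 0 -1 0.95 0 0 1; 0 0 -1 1.9 0 0 1; 0 0 -1 2.9 0 0 1; 0 0 -1 3.85 0 0 1; 0 0 -1 4.8 0 0 1"

```text
t: 12.5
position: [0.4404, -0.0734, 0.1237]
orientation: [1.31, 0.964, 0.209]
ft_force: [-2.5, 0.5, 1.5]
grip_width: 0.138
```

Run:
```python
from h import *
G=np.array([.4416,-.0727,.1230])
s=arm.read_state(); print(s['joint_positions'],s['ft_force'],s['wrist_torque'])
delta(G,toolR(np.radians(-23.2)))
```

```text
[-0.46932986 -0.79353254  2.37483273  0.41297783  1.10125049  0.52925874] [-2.45703714  0.49464974  1.51217193] [-0.02151418  0.4817399   0.01049486]
mm [ 1.4  0.8 -0.2] turn units [ 4.84 -0.05  0.03] |deg| 38.7
```

>>> jog_arm --steps "0 0 0 0.95 0 0 1; 0 0 0 1.9 0 0 1; 0 0 0 2.9 0 0 1; 0 0 0 3.85 0 0 1; 0 0 0 4.8 0 0 1"

```text
t: 13.0
position: [0.4403, -0.0733, 0.1233]
orientation: [1.981, 0.964, 0.21]
ft_force: [0.8, 0.6, -2.7]
grip_width: 0.139
```

Run:
```python
from h import *
G=np.array([.4416,-.0727,.1230])
s=arm.read_state(); print(s['joint_positions'],s['ft_force'],s['ft_force']@az,s['wrist_torque'],s['wrist_torque']@az,s['grip_width'])
delta(G,toolR(np.radians(-23.2)))
```

```text
[-0.46925644 -0.79331077  2.37527424  0.41309818  1.10093285  1.19946798] [ 0.78739361  0.63863296 -2.70068285] -2.72692130134111 [0.01111736 0.21008449 0.03942956] 0.0024343452767109975 0.13869573442766553
mm [ 1.1  0.7 -0.7] turn units [ 0.04 -0.03  0.05] |deg| 0.6
```

>>> jog_arm --steps "4 0 0 0 0 0 1; 8 0 0 0 0 0 1; 12 0 0 0 0 0 1; 15 0 0 0 0 0 1; 17 0 0 0 0 0 1"

```text
t: 13.5
position: [0.4508, -0.072, 0.1126]
orientation: [1.968, 0.962, 0.206]
ft_force: [-42.1, -4.7, 41.2]
grip_width: 0.139
```

Run:
```python
from h import *
H=np.array([.4510,-.0724,.1102])
s=arm.read_state(); print(s['ft_force'],s['ft_force']@az,s['wrist_torque'],s['grip_width'])
delta(H,toolR(np.radians(-23.2)))
```

```text
[-42.05596451  -4.65776282  41.23549057] 57.95631381295092 [0.15768605 2.42158043 0.4568425 ] 0.13892444844692795
mm [ 2.1 -1.   0.9] turn units [ 0.11 -0.03  0.03] |deg| 0.9
```

>>> jog_arm --steps "-1 0 0 0 0 0 1; -2 0 0 0 0 0 1; -2 0 0 0 0 0 1"

```text
t: 13.8
position: [0.4494, -0.0719, 0.1124]
orientation: [1.97, 0.962, 0.207]
ft_force: [-9.2, -1.4, 11.1]
grip_width: 0.139
```

Run:
```python
from h import *
H=np.array([.4510,-.0724,.1102])
s=arm.read_state(); print(s['ft_force'],s['ft_force']@az,s['grip_width'])
delta(H,toolR(np.radians(-23.2)))
c=cam('scene');p,d=eyes.grab_frame('scene')
cv2.imwrite('pics/s9.png',cv2.resize(p[140:285,175:305,::-1],None,fx=4,fy=4,interpolation=cv2.INTER_CUBIC))
p,d=eyes.grab_frame('wrist')
cv2.imwrite('pics/w9.png',cv2.resize(p[:,:,::-1],(768,576),interpolation=cv2.INTER_CUBIC))
```

```text
[-9.1811866  -1.37884961 11.0597628 ] 14.378623244194017 0.138990375359955
mm [2.7 0.2 0.8] turn units [ 0.1  -0.03  0.03] |deg| 0.9
```

View pics/s9.png

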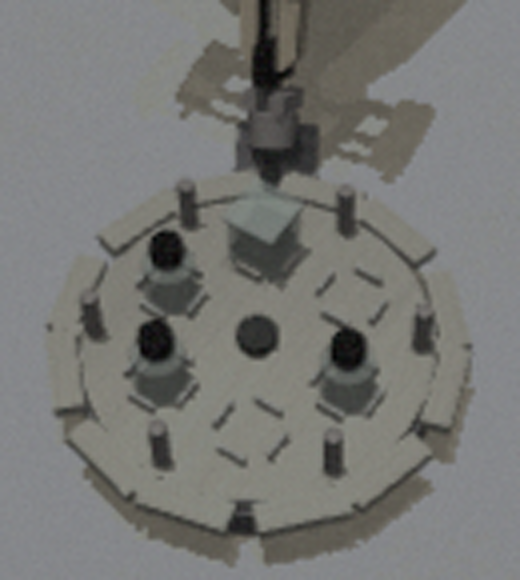

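View pics/w9.png

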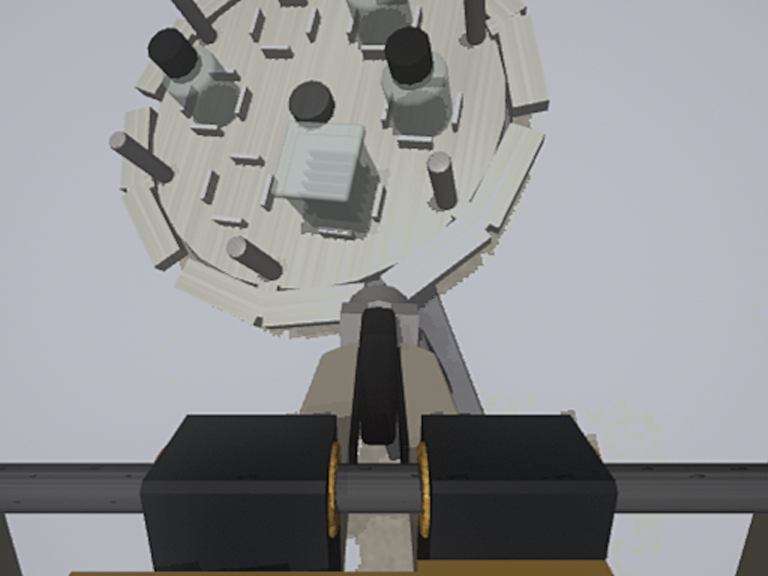

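>>> jog_arm --steps "-1 0 0 0 0 0 1; -1 0 0 0 0 0 0.5; -1 0 0 0 0 0 0; -1 0 0 0 0 0 0; -1 0 0 0 0 0 0"

```text
t: 14.4
position: [0.4482, -0.0716, 0.1117]
orientation: [1.975, 0.964, 0.21]
ft_force: [1.0, 0.3, -0.1]
grip_width: 0.432
```

>>> jog_arm --steps "-12 0 0 0 0 0 0; -25 0 0 0 0 0 0; -38 0 0 0 0 0 0; -55 12 0 0 0 0 0; -65 20 0 0 0 0 0"

```text
t: 14.9
position: [0.4294, -0.0847, 0.1771]
orientation: [1.975, 0.964, 0.209]
ft_force: [-0.4, -0.4, 0.7]
grip_width: 0.497
```

>>> jog_arm --steps "0 0 0 0 0 0 0; 0 0 0 0 0 0 0"

```text
t: 15.1
position: [0.4293, -0.0843, 0.1752]
orientation: [1.976, 0.965, 0.211]
ft_force: [0.2, -0.9, -0.5]
grip_width: 0.504
```

Run:
```python
from h import *
s=arm.read_state(); print(s['position'],s['ft_force'],s['joint_positions'])
c=cam('wrist');p,d=eyes.grab_frame('wrist')
cv2.imwrite('pics/w10.png',cv2.resize(p[:,:,::-1],(768,576),interpolation=cv2.INTER_CUBIC))
F=np.array([au,sy,az]); Q=[]
for v in range(150,300):
    for u in range(210,310):
        if p[v,u].max()<55 and d[v,u]>0:
            q=F@(unproj(c,u,v,d[v,u])-C)
            if .17<q[2]<.24 and np.hypot(q[0]+.083,q[1]+.006)<.04: Q.append(q)
Q=np.array(Q); print(len(Q),np.percentile(Q,[2,25,50,75,98],axis=0).round(4))
top=Q[Q[:,2]>np.percentile(Q[:,2],98)-.004]
print(len(top),cv2.minAreaRect((top[:,:2]*1000).astype(np.float32)),top.mean(0))
```

```text
[ 0.42926171 -0.08428119  0.1752058 ] [ 0.20284325 -0.90017335 -0.50361633] [-0.52084825 -0.82924296  2.30847418  0.41755097  1.21661496  1.18770714]
1077 [[-0.1005 -0.0169  0.1897]
 [-0.0892 -0.0108  0.2109]
 [-0.0772 -0.0065  0.2119]
 [-0.066  -0.0019  0.2124]
 [-0.0614  0.0058  0.2133]]
895 ((-82.26559448242188, -4.655326843261719), (12.53512954711914, 43.15335464477539), 67.92752075195312) [-0.08130913 -0.00506973  0.21197794]
```

View pics/w10.png

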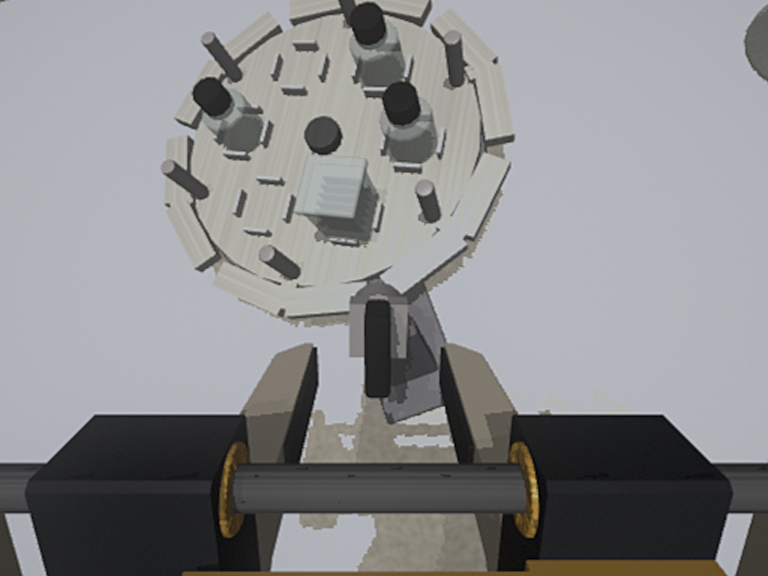

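Run:
```python
from h import *
c=cam('scene');p,d=eyes.grab_frame('scene')
i=[atz(c,u/4+175,v/4+140,.098) for u,v in ((265,212),)]
print(i, C-.07*sx)
job.finish_job()
```

```text
[array([ 0.56182339, -0.04407979,  0.098     ])] [ 0.55485697 -0.04621623  0.        ]
the job is handed in; nothing more can be done
```

The job is handed in. The knob was pulled out 16 mm and turned about 77°. It stayed out when I let go. I pushed the table about 60° anticlockwise with closed fingers on post_left, then turned the knob back, pushed it in and released it.

**What the last checks showed**
- **Knob:** the bar top is within 1 mm of its height when locked at the start, so it is home. The bar lies along the slot.
- **Table:** before locking, the detent had left it about 2° short. After the knob went home, the posts stood at the same pixel positions as at the start, one station on.
- **Jar and vials:** all stand upright between their strips, with the jar at the front place.
- **Gripper:** open and clear of the knob, with no force on the tool.

**Checks that disagreed or need noting**
- **Jar position:** a rough reading of the jar's lid in the scene camera put it about 7 mm from the front place, inside the 10 mm limit. I put this down to hand-read pixels.
- **Knob position:** the wrist camera placed the knob 5–7 mm to the side of where my fit of the stand put it. I trusted the wrist camera and the grasps fitted.
- **Push force:** it peaked at about 58 N along the knob's axis when it reached its stop, more than the 10 to 15 N expected.
- **Bystanders:** I did not measure the bottle, flask and slide box again. The arm never came near them.

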